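Reverse the cellar's transfer pump

ROBOT

A 7-joint arm with a two-finger parallel gripper is mounted at the origin on the work surface. World frame = base frame: x ahead of the robot, y to its left, z up, the work surface at z = 0. Lengths are in m, angles in rad, forces in N, time in s.
With the tool pointing down it reaches from about 0.4 to 0.85 m from the base axis. Payload 6.9 kg.
Tool frame: the origin (TCP) lies midway between the tips of the shut fingers; the grasp point (between the pads) lies 19 mm behind it; z points along the fingers, y is the line along which they close (so a half turn about z gives the same grasp; the last joint's range is limited). The gripper opens to 85 mm and grips with 20 to 120 N. Pads are 22 mm wide; open, the fingers measure 114 mm over their backs; the gripper's body (76 mm by 85 mm) begins 54 mm behind the grasp point. The pads swing forward as they close: fully open they stand 13 mm farther back than shut.
Start: joints at [-1.079, 0.507, -0.238, 1.5, 0.126, 1.149, -0.155], TCP at [0.236, 0.579, 0.231] pointing down, gripper open.
Joint ranges: [-3.08, 3.08], [-0.24, 2.05], [-1.43, 1.35], [0, 2.5], [-1.52, 4.66], [0.17, 1.96], [-2.89, 2.89]. Speed limits (rad/s): [2.39, 2.39, 3.14, 3.14, 3.14, 3.14, 3.14].

INTERFACE

Orientations are given as a 3x3 rotation matrix whose columns are the frame's x, y, z axes.
In Python, from plant import env gives the robot as it stands. Calls block until the motion is done:
- env.reach(position, orientation): joint-space move of the TCP to a pose.
- env.move_linear(position, v=0.15, frame=None): straight line of the TCP; frame=None keeps the orientation; v is the mean speed in m/s.
- env.move_joints(angles): joint-space move.
- env.move_gripper(opening, effort=None): opening from 0.0 (shut) to 1.0 (fully open); effort is the grip in N (None keeps the last); returns when the fingers have stopped.
- env.wait(seconds).
- env.inverse_kinematics(position, orientation): joint angles nearest the present ones, or None.
- env.read_state(): the state.
- env.get_image(name): name is "scene" or "side" or "wrist"; returns a dict with "frame" (400x640x3 uint8, red, green, blue), "camera_matrix" (3x3 intrinsics, pixels), "world_from_camera" (4x4, takes a point from camera to world coordinates). Camera axes: x right, y down, z forward; pixel columns grow to the right and rows downward; lengths in m; the calibration is good to about 2 mm. A picture is of the moment at which its call begins. There is no depth.
A pose or a line that the arm cannot do raises env.MotionError and nothing moves.
- env.finish_job(): hands the job in; it is judged then, once.
The state is a dict: "clock": time; "q": joint angles; "joint_velocities": joint speeds; "tau": joint torques, N m; "tool_pos": TCP position; "orientation": TCP orientation; "wrist_force": force on the tool from outside, world axes, zero at the start; "wrist_torque": the same for the moment, N m; "opening": opening from 0.0 (shut) to 1.0 (fully open); "grip_force": force on a finger pad.
Only numpy, scipy, OpenCV 4.12 (cv2) and the standard library are available. Lean on these libraries where they do the work, as an engineer would, in place of code of your own. Each camera call takes 0.05 s, during which the arm holds its last target. There are 200 camera calls.

TASK

The bench pump is running and has to be set to pump the other way. Press the mushroom-headed stop button until it stays in, then tip the direction rocker over to its other side, then press the plain round start button until it stays in. Just press them with the fingertips, and leave the wine bottle, the clay cup and the barrel bung standing where they are.

Things in the scene. Friction and masses are not known exactly. Their poses are not given: they have to be found in the camera images.
- pump: grey and stainless electric wine pump, 390 mm long, fixed to the bench. Origin on the bench under the middle of its control box. y along the motor shaft (black fan cowl at -y, pump head at +y), x across it, away from the robot (turned up to 30 degrees either way), z up. Metal control box on top, 116 (x) by 204 mm (y); its flat top, the panel, is 212 mm above the bench
- stop_top (a point): centre of the top of the stop button: black mushroom head, 40 mm in diameter, in the panel's row of controls (pump x = 0) at pump y = -62 mm or y = 0, the start button at the other. Top 27 mm above the panel when out, 20 mm when in; moves with the button
- stop (a joint): stop button travel in m: 0 out, 0.007 in. Out while the pump runs. Stop and start are linked: the one pressed in stays in and the other pops out. An over-centre spring resists with up to about 3.5 N over the first half of the travel, then pulls the button in by itself
- start_top (a point): centre of the top of the start button: black, plain, straight-sided and round, 29 mm in diameter, in a round steel bezel 38 mm across and 5 mm high (the stop button has the same bezel). Top 15 mm above the panel when out, 8 mm when in; moves with the button
- start (a joint): start button travel in m: 0 out, 0.007 in. In while the pump runs; same linked spring action and force as the stop button
- rocker (a joint): direction rocker, rad: +0.22 far end (pump +x) down, -0.22 near end (pump -x) down; starts on either side and stays where it is put. Black shallow V, 44 mm long along pump x, 21 mm wide, at pump y = +64 mm; hinge along pump y, 7 mm above the panel; frame 52 x 27 mm, 3 mm high. Press down the end that stands up: about 2.5 N takes it past the middle and it snaps over
- rocker_near_end (a point): point on the top face of the rocker's near wing, on its centre line, 16 mm from the hinge towards pump -x; about 10 mm above the panel when that end is down and 17 mm when it is up
- rocker_far_end (a point): the same point on the far wing, 16 mm from the hinge towards pump +x; same heights
- wine_bottle: full dark-green half bottle of wine, 60 mm in diameter, 240 mm tall, standing close along the pump's far side; origin at the centre of its underside. Leave it alone
- clay_cup: open terracotta cup, 84 mm across the rim, 72 mm tall, on the robot's side of the pump; origin at the centre of its underside. Leave it alone
- barrel_bung: tapered wooden barrel bung, 60 mm across the top, 38 mm tall, on the robot's side of the pump; origin at the centre of its underside. Leave it alone

How it is judged:
By the outcome, as a careful person would: the job done as asked, in the order asked, and still so for the second after the job is handed in, with the robot touching nothing.
It also fails if it takes over 35 s, if anything falls off the work surface, if the arm or the gripper's body presses on something with over 40 N, if the wrist force passes 120 N, or if a joint passes its speed limit or range.

## Working session

There is one attempt and no reset: what is moved stays moved. The work goes in short steps, each a Python script; the robot and the scene stay as the last script left them, time stands still between calls to the robot, and variables do not carry over. Pictures are saved under pics/ and viewed, at most 10 in all, crops included, and the job is handed in when it is done.

```bash
mkdir -p pics; python3 - <<'E'
from plant import env
import cv2,numpy as np,pickle
d={}
for n in("scene","side"):
    r=env.get_image(n);d[n]=r
    cv2.imwrite(f"pics/{n}0.png",r["frame"][:,:,::-1]); print(n,r["camera_matrix"].round(1).tolist(),r["world_from_camera"].round(3).tolist())
pickle.dump(d,open("d.pkl","wb"))
E
```

```text
scene [[400.7, 0.0, 323.4], [0.0, 400.7, 198.3], [0.0, 0.0, 1.0]] [[-0.935, 0.252, -0.25, 0.774], [0.355, 0.68, -0.641, 0.434], [0.009, -0.688, -0.725, 0.622], [0.0, 0.0, 0.0, 1.0]]
side [[472.8, 0.0, 319.6], [0.0, 472.8, 198.3], [0.0, 0.0, 1.0]] [[-0.753, -0.43, 0.497, 0.182], [-0.658, 0.491, -0.572, 0.471], [0.002, -0.758, -0.653, 0.671], [0.0, 0.0, 0.0, 1.0]]
```

View pics/scene0.png

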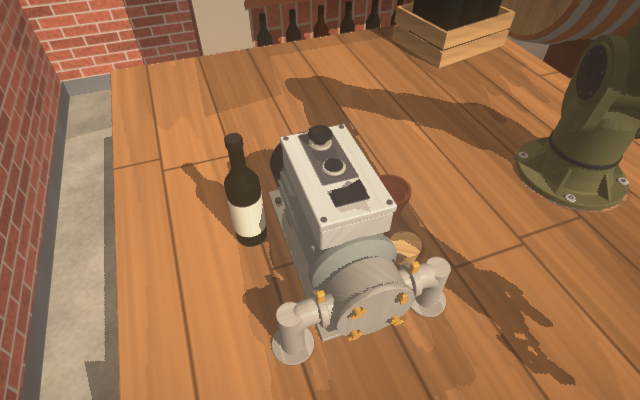

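View pics/side0.png

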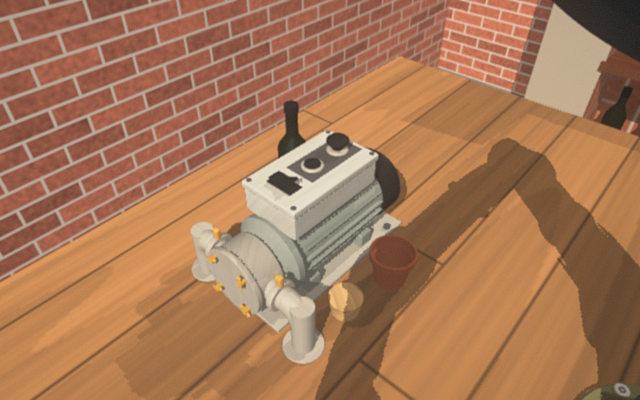

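Both pictures show the stop (mushroom) at the cowl end, pump y=-62, and the start in the middle. The rocker is near the pump head: scene about (349,193), side about (285,182). I'll enlarge these.

```bash
python3 - <<'E'
import cv2,pickle,numpy as np
d=pickle.load(open("d.pkl","rb"))
a=d["scene"]["frame"][115:245,265:405,::-1]; b=d["side"]["frame"][115:245,240:380,::-1]
f=lambda x:cv2.resize(x,None,fx=2.85,fy=2.85*1.0,interpolation=cv2.INTER_CUBIC)
o=np.hstack([f(a),f(b)]);print(o.shape);cv2.imwrite("pics/crop0.png",o)
E
```

```text
(370, 798, 3)
```

View pics/crop0.png

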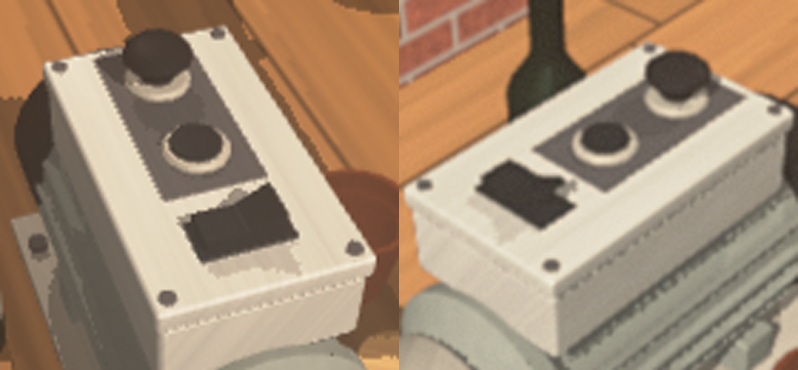

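```bash
cat > h.py <<'E'
import numpy as np,cv2
def proj(r,P):
    T=np.linalg.inv(r["world_from_camera"]); c=np.atleast_2d(P)@T[:3,:3].T+T[:3,3]
    u=c@r["camera_matrix"].T; return u[:,:2]/u[:,2:]
def pump(p,L):
    c,s=np.cos(p[2]),np.sin(p[2]); L=np.atleast_2d(L)
    return np.c_[p[0]+c*L[:,0]-s*L[:,1],p[1]+s*L[:,0]+c*L[:,1],L[:,2]]
E
python3 - <<'E'
import cv2,pickle,numpy as np
from h import *
from scipy.optimize import least_squares
d=pickle.load(open("d.pkl","rb"))
A=np.array([[46,65],[228,28],[376,262],[160,325]])/2.85+[265,115]
B=np.array([[246,45],[398,102],[157,287],[3,195]])/2.85+[240,115]
S=np.array([[.058,-.102,.212],[-.058,-.102,.212],[-.058,.102,.212],[.058,.102,.212]])
f=lambda p:np.r_[(proj(d["scene"],pump(p,S))-A).ravel(),(proj(d["side"],pump(p,S))-B).ravel()]
r=least_squares(f,[.5,0,0]);print(r.x,np.degrees(r.x[2]),r.fun.round(1));np.save("p.npy",r.x)
def rk(th):
    o=[]
    for x in(-.022,0,.022):
        for y in(-.0105,.0105):
            # V: top at hinge ~3mm above; wings raised .22
            z=.003+abs(x)*np.tan(.22); o.append([x*np.cos(th)+z*np.sin(th),.064+y,.219+z*np.cos(th)-x*np.sin(th)])
    return np.array(o)
print("ends",rk(.22)[:,2])
rows=[]
for th in(.22,-.22):
    row=[]
    for n,o in(("scene",(265,115)),("side",(240,115))):
        R=d[n]; im=cv2.resize(R["frame"][o[1]:o[1]+130,o[0]:o[0]+140,::-1].copy(),None,fx=2.85*1.0,fy=2.85,interpolation=cv2.INTER_CUBIC)
        im=im[0:295]
        uv=((proj(R,pump(r.x,rk(th)))-o+.0)*2.85).astype(int)
        for q,c in(((0,1,3,2),(0,0,255)),((2,3,5,4),(0,255,0))): cv2.polylines(im,[uv[list(q)]],True,c,1)
        row.append(im)
    rows.append(np.hstack(row))
cv2.imwrite("pics/rk.png",np.vstack(rows))
E
```

```text
[ 0.59353237  0.01872001 -0.01268843] -0.7269934529971335 [-1.2 -1.4  0.1 -2.3  3.6 -2.   1.  -2.4 -0.5 -2.3 -1.7  2.8 -2.4 -0.5
 -1.9 -2.2]
ends [0.2315298  0.2315298  0.22192769 0.22192769 0.22192769 0.22192769]
```

View pics/rk.png

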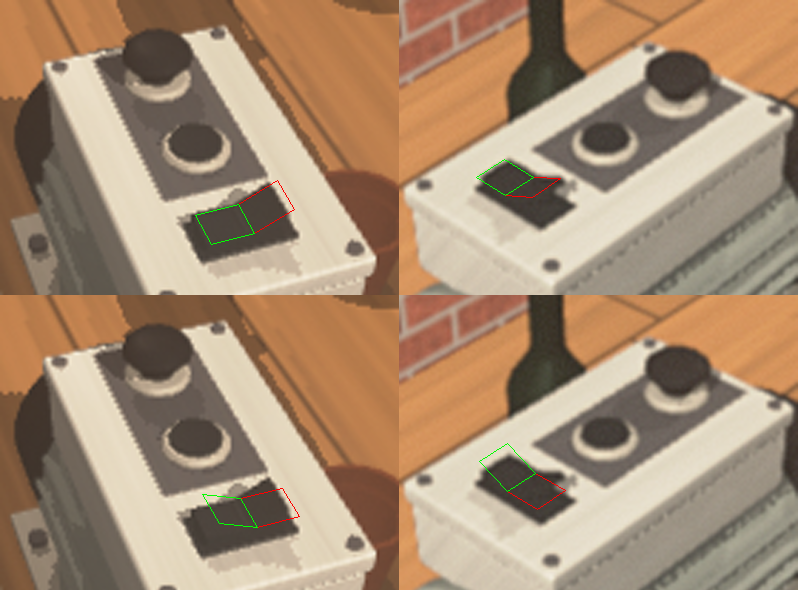

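The black shape's kinked top edge matches the overlay with the far end down and the near end up, so the near end needs pressing. The projections sit about 2 px too high, so I'll refine from close by with the wrist camera.

```bash
python3 - <<'E'
from plant import env
import cv2,pickle,numpy as np
from h import *
p=np.load("p.npy"); s=env.read_state();print(s["clock"],s["orientation"].round(2).tolist())
R=np.array([[1,0,0],[0,-1,0],[0,0,-1.]]) # tool y along world y
env.move_linear([.236,.579,.40],v=.3); env.move_gripper(0.0)
for R in(R,R@np.diag([-1,-1,1])):
    q=env.inverse_kinematics([p[0]-.03,p[1],.42],R); print(q)
    if q is not None: break
env.reach([p[0]-.03,p[1],.42],R); np.save("R.npy",R)
r=env.get_image("wrist");pickle.dump(r,open("w.pkl","wb"));cv2.imwrite("pics/w1.png",r["frame"][:,:,::-1])
s=env.read_state();print(s["clock"],s["tool_pos"],s["wrist_force"],r["world_from_camera"].round(3).tolist())
print(proj(r,pump(p,[[0,-.062,.239],[0,0,.227],[-.016,.064,.229],[.016,.064,.222],[.058,-.102,.212],[-.058,-.102,.212],[-.058,.102,.212],[.058,.102,.212]])).round(1))
E
```

```text
0.1 [[-0.93, 0.38, -0.0], [0.38, 0.93, -0.0], [-0.0, -0.0, -1.0]]
[-0.38920242  0.34823303  0.4947175   1.29077592 -0.16279934  1.54195239
 -1.4859638 ]
3.9417 [0.56361182 0.01992599 0.41979607] [-0.06993607  0.71877756  0.00330685] [[0.002, -0.962, -0.272, 0.632], [-1.0, -0.001, -0.001, 0.02], [0.001, 0.272, -0.962, 0.563], [0.0, 0.0, 0.0, 1.0]]
[[372.4 153.4]
 [318.8 151.5]
 [265.6 164.2]
 [265.7 136.8]
 [404.8 102.4]
 [396.  195.8]
 [240.1 193.7]
 [234.   99.9]]
```

View pics/w1.png

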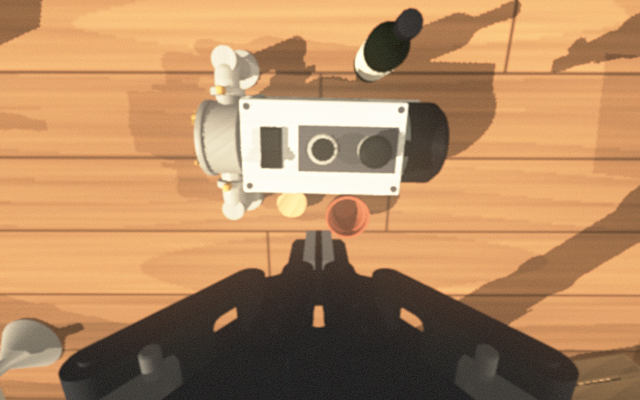

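The wrist view shows the start button at (322,149), the stop button at (375,151) and the rocker at (271,147), about 3–4 px (4 mm) from the prediction. I'll refit on all three cameras and press the stop button with force feedback.

```bash
cat > press.py <<'E'
from plant import env
import numpy as np
from h import *
def press(L,ztop,zmin,fmax=10):
    """come down over pump-frame (x,y) from just above ztop until firm contact or zmin, then lift"""
    p=np.load("p.npy"); x,y,_=pump(p,[L[0],L[1],0])[0]
    z0=env.read_state()["tool_pos"][2]
    env.move_linear([x,y,max(z0,.28)],v=.15)
    env.move_linear([x,y,ztop+.004],v=.1)
    f0=env.read_state()["wrist_force"][2]; z=ztop+.004; log=[]
    while z>zmin:
        z-=.001; env.move_linear([x,y,z],v=.02)
        s=env.read_state(); f=s["wrist_force"][2]-f0; log.append((round(s["tool_pos"][2]*1e3,1),round(f,1)))
        if f>fmax: break
    print(log); env.wait(.1); env.move_linear([x,y,.28],v=.12); print("t",env.read_state()["clock"])
E
python3 - <<'E'
import pickle
from press import *
from scipy.optimize import least_squares
d=pickle.load(open("d.pkl","rb"));w=pickle.load(open("w.pkl","rb"))
A=np.array([[46,65],[228,28],[376,262],[160,325]])/2.85+[265,115]
B=np.array([[246,45],[398,102],[157,287],[3,195]])/2.85+[240,115]
C=np.array([[409,101],[400,195],[243,193],[239,99],[375,151],[322,149]])
S=np.array([[.058,-.102,.212],[-.058,-.102,.212],[-.058,.102,.212],[.058,.102,.212],[0,-.062,.239],[0,0,.227]])
e=lambda r,p,M:(proj(r,pump(p,S[:len(M)]))-M).ravel()
print(least_squares(lambda p:e(w,p,C),[.6,0,0]).x)
r=least_squares(lambda p:np.r_[e(d["scene"],p,A),e(d["side"],p,B),2*e(w,p,C)],[.6,0,0]);print(r.x);np.save("p.npy",r.x)
press([0,-.062],.239,.229)
E
```

```text
[ 0.59528352  0.01428238 -0.01165975]
[ 0.59506662  0.01477886 -0.01119371]
[(np.float64(242.1), np.float64(-1.0)), (np.float64(240.9), np.float64(0.0)), (np.float64(239.9), np.float64(-2.0)), (np.float64(239.2), np.float64(1.1)), (np.float64(238.1), np.float64(0.9)), (np.float64(236.9), np.float64(0.4)), (np.float64(235.6), np.float64(-0.2)), (np.float64(234.8), np.float64(-1.2)), (np.float64(233.9), np.float64(-0.7)), (np.float64(232.9), np.float64(-0.1)), (np.float64(232.2), np.float64(0.7)), (np.float64(232.1), np.float64(8.4)), (np.float64(232.1), np.float64(13.8))]
t 10.4083
```

The stop button bottomed at 232 mm, its fully-in height, with a hard stop. Next is the rocker's near end.

```bash
python3 - <<'E'
from press import *
import cv2
press([-.018,.064],.231,.219)
p=np.load("p.npy"); env.move_linear([*pump(p,[-.1,0,0])[0][:2],.30],v=.2)
o=[]
for n,(u,v) in (("scene",(265,115)),("side",(240,115))):
    o.append(cv2.resize(env.get_image(n)["frame"][v:v+130,u:u+140,::-1],None,fx=2.85,fy=2.85,interpolation=cv2.INTER_CUBIC))
cv2.imwrite("pics/c2.png",np.hstack(o))
E
```

```text
[(np.float64(234.5), np.float64(1.0)), (np.float64(233.1), np.float64(-0.0)), (np.float64(232.0), np.float64(0.0)), (np.float64(231.0), np.float64(2.1)), (np.float64(229.9), np.float64(1.7)), (np.float64(228.8), np.float64(1.2)), (np.float64(227.8), np.float64(0.1)), (np.float64(226.9), np.float64(-0.2)), (np.float64(225.9), np.float64(0.1)), (np.float64(224.9), np.float64(0.7)), (np.float64(223.9), np.float64(0.1)), (np.float64(223.0), np.float64(-0.6)), (np.float64(222.7), np.float64(5.3)), (np.float64(222.5), np.float64(11.1))]
t 16.25
```

View pics/c2.png

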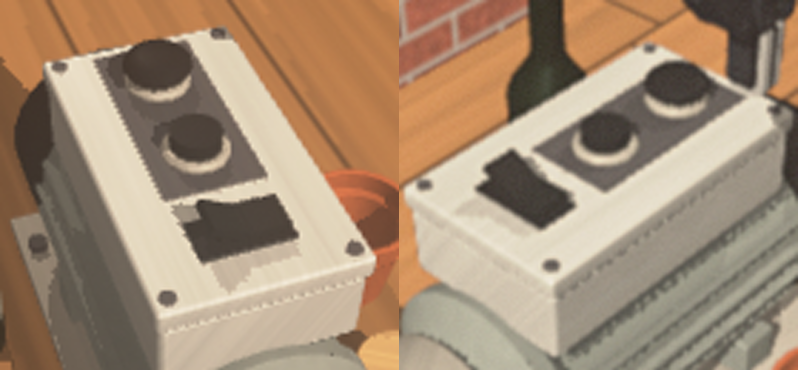

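The stop head now sits low at crop (157,70), the start stands out at (197,135), and the rocker's far end is up at (205,208) with the near end down. The last press is the start button.

```bash
python3 - <<'E'
from press import *
import cv2
press([0,0],.227,.217)
p=np.load("p.npy"); env.move_linear([*pump(p,[-.1,0,0])[0][:2],.30],v=.2)
o=[]
for n,(u,v) in (("scene",(265,115)),("side",(240,115))):
    o.append(cv2.resize(env.get_image(n)["frame"][v:v+130,u:u+140,::-1],None,fx=2.85,fy=2.85,interpolation=cv2.INTER_CUBIC))
cv2.imwrite("pics/c3.png",np.hstack(o)); print(env.read_state()["clock"])
E
```

```text
[(np.float64(230.4), np.float64(0.0)), (np.float64(229.0), np.float64(-0.5)), (np.float64(227.9), np.float64(-0.2)), (np.float64(227.2), np.float64(1.3)), (np.float64(226.1), np.float64(2.2)), (np.float64(224.9), np.float64(0.1)), (np.float64(223.6), np.float64(-0.3)), (np.float64(222.8), np.float64(-1.0)), (np.float64(221.9), np.float64(0.9)), (np.float64(220.9), np.float64(1.1)), (np.float64(220.1), np.float64(2.0)), (np.float64(220.1), np.float64(7.3)), (np.float64(220.0), np.float64(14.3))]
t 22.7
23.4583
```

View pics/c3.png

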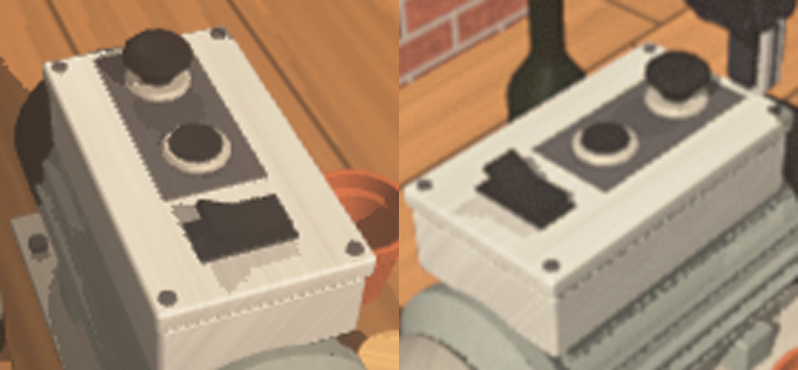

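The start is in at (197,143), the stop has popped out at (157,55), and the rocker is still near end down. The robot is clear, so I'm handing in.

```bash
python3 -c "
from plant import env
print(env.finish_job())"
```

```text
the job is handed in; nothing more can be done
None
```

The job is handed in at about 23.5 s: I pressed the stop until it stayed in, tipped the rocker to near end down, then pressed the start until it stayed in, without touching the bottle, cup or bung.

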